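# Hold the router and point out the clamp left open

### The job

One of the four toggle clamps holding the blank on the router bed has been left open, its red handle standing up. Press the yellow feed-hold button on the push-button station all the way down and let it go, so that the router cannot start its cut, then point at the open clamp for the operator: bring the fingertips just above the end of its raised handle, a couple of centimetres off and without touching it, stay there for at least two seconds and finish still pointing. The operator will reseat the blank: touch no clamp nor the fixture, leave the other two buttons alone and do not disturb the things lying about.

Things in the scene. Friction and masses are not known exactly. Their poses are not given: they have to be found in the camera images.
- hold_top (a point): Centre of the top face of the yellow feed-hold button, the middle one of three on the station: a flat round cap 23 mm across in a 30 mm aluminium bezel, standing 11 mm above the bezel and 16 mm above the station's lid; its top is 74 mm above the bed.
- station: Push-button station: grey box 230 x 82 mm, 58 mm high, fixed flat on the bed, buttons up, on the robot's left or right. Along its x axis (roughly away from the robot) from its origin, the centre of its underside: green start at -75 mm, yellow feed hold at -10 mm, red mushroom emergency stop at +68 mm (40 mm across, its top 89 mm above the bed).
- hold (a joint): Travel of the yellow feed-hold button: 0 up, 0.006 m fully down (about 5 N); it springs back when released.
- start (a joint): Travel of the green start button: 0 up, 0.006 m down. To be left alone.
- estop (a joint): Travel of the red mushroom emergency stop: 0 up, 0.006 m down. To be left alone.
- handle_end (a point): Middle of the free end of the open clamp's raised handle (red grip 18 mm thick, with a round end; the clamp's highest point, about 150 to 165 mm above the bed). The grip leans up and away from the robot, 5 to 30 degrees off upright, and the steel bar of the same clamp stands up about 25 to 85 mm nearer the robot, its top some 45 to 65 mm lower.
- clamp_open: The toggle clamp left open, steel with a red grip, in any of the four places of the row at the far side of the blank; neighbours are about 110 mm apart. Handle and bar are both raised and swing if touched. Origin: centre of its foot (46 x 44 mm), on the base board 18 mm above the bed; z up, x away from the robot, along the clamp.
- clamp_b: Closed horizontal toggle clamp, same make as the open one, its red-gripped handle lying flat away from the robot and its bar down on the blank; about 205 mm long, 50 mm high. Origin: centre of its foot, on the base board.
- clamp_c: Closed horizontal toggle clamp, same make as the open one, its red-gripped handle lying flat away from the robot and its bar down on the blank; about 205 mm long, 50 mm high. Origin: centre of its foot, on the base board.
- clamp_d: Closed horizontal toggle clamp, same make as the open one, its red-gripped handle lying flat away from the robot and its bar down on the blank; about 205 mm long, 50 mm high. Origin: centre of its foot, on the base board.
- fixture: Fixed plywood base board (300 x 460 mm, 18 mm thick) carrying the brown MDF blank (170 x 430 x 12 mm, carved outlines) and a dark fence strip at its near edge (top 40 mm above the bed). Origin: centre of its underside; x away from the robot, y along the row of clamps.
- plaque_a: Loose finished MDF plaque, about 80 x 92 mm, 12 mm thick, on the bed beyond the fixture, far left. Origin: centre of its underside.
- plaque_b: The same kind of loose plaque, on the right.
- spanner: Loose steel spanner, about 170 mm long, lying beyond the fixture on the right.
- brush: Loose flat brush with a wooden handle, about 190 mm long, lying beyond the fixture on the left.
- cleaner: Loose pink bottle with a white cap, 68 mm across, 150 mm high, left of the fixture. Origin: centre of its underside.
- ear_defenders: Loose blue ear defenders lying at the far right, about 170 x 170 mm, 65 mm high.

How it is judged (in metres and radians):
On the way, in this order (a step that is already met when the one before it is completed fails the run):
1. the yellow feed-hold button is pressed down (value of joint hold above 0.0045 m), for 0.05 s.
2. the button has been let go and the fingertips dwell just above the end of the open clamp's raised handle (horizontal distance between the grasp point and handle_end below 0.03 m and distance between the grasp point and handle_end between 0.024 and 0.085 m and z of the grasp point in the frame of clamp_open above 0.163 m and value of joint hold below 0.0015 m), for 2 s.
At the end, for the whole second after the job is handed in: The grasp point (about 19 mm behind the fingertips) stays above the raised handle's end, within 30 mm of it sideways and 24 to 85 mm away, so the tips are some 5 to 65 mm off; all three buttons are up; the handle has moved less than 8 mm (all of step 2 and value of joint each of start, estop below 0.0015 m and distance of handle_end from where it was at the start of the episode below 0.008 m); the robot touches nothing.
It fails at once if the open clamp is touched or its handle moves more than 8 mm (contact force between any of the fingers, the arm and clamp_open above 0.5 N or distance of handle_end from where it was at the start of the episode above 0.008 m).
It fails at once if a closed clamp is touched (contact force between any of the fingers, the arm and clamp_b above 0.5 N or contact force between any of the fingers, the arm and clamp_c above 0.5 N or contact force between any of the fingers, the arm and clamp_d above 0.5 N).
It fails at once if the fixture or the blank is touched (contact force between any of the fingers, the arm and fixture above 0.5 N).
It fails at once if the green start button or the emergency stop is pressed (value of joint any of start, estop above 0.002 m).
It fails at once if a loose thing is moved or lifted by more than 10 mm (distance of any of plaque_a, plaque_b, spanner, brush, cleaner, ear_defenders from where it was at the start of the episode above 0.01 m).
It also fails if it takes over 38 s, if anything falls off the work surface, if the arm or the gripper's body presses on something with over 40 N, if the wrist force passes 120 N, or if a joint passes its speed limit or range.

### The arm

A 6-joint arm with a two-finger parallel gripper is mounted at the origin on the work surface. World frame = base frame: x ahead of the robot, y to its left, z up, the work surface at z = 0. Lengths are in mm, angles in rad, forces in N, time in s.
With the tool pointing down it reaches from about 350 to 775 mm from the base axis. Payload 7.3 kg.
Tool frame: the origin (TCP) lies midway between the tips of the shut fingers; the grasp point (between the pads) lies 19 mm behind it; x points along the fingers, y is the direction in which the jaws open and shut, and the axes are right-handed (so a half turn about x gives the same grasp; the last joint's range is limited). The gripper opens to 92 mm and grips with 3 to 60 N. Pads are 19 mm wide; open, the fingers measure 130 mm over their backs; the gripper's body (75 mm by 190 mm) begins 47 mm behind the grasp point.
Start: joints at [-1.371, 0.342, 1.524, -0, 1.275, -0.146], TCP at [177.971, -493.934, 226.741] pointing down, gripper open.
Joint ranges: [-2.53, 2.53], [-0.77, 2.02], [0.04, 2.7], [-1, 4.14], [0.28, 2.66], [-3.11, 3.11]. Speed limits (rad/s): [2.57, 2.57, 3.14, 3.14, 3.14, 3.14].

### API

Orientations are given as [roll, pitch, yaw] about the fixed x, y, z axes, in that order (R = Rz(yaw) Ry(pitch) Rx(roll)).
In Python, from plant import get_obs, capture, close_job gives the robot as it stands. The module is installed in compiled form; this text tells all that it offers.
- The arm moves only by the tool send_rows, never from a script. Its argument "moves" is a list of rows, each a list of 4 numbers: the shift along the tool's x, y, z in mm, then the turn about the tool's x in degrees. In form: [[tx, ty, tz, yaw], ...]. A call has 1 to 8 rows; each row shifts and turns the commanded pose from where the row before left it, along the tool's axes as they then stand; what a row does not reach is not made up. A row lasts 1/8 s, in which the tool goes at most 62.5 mm and 10.7 degrees, less where a joint would pass 70% of its speed; a pose out of reach is approached as far as the arm can. A call with a gripper value outside its range is refused whole. "hand" is the opening, from 0 (shut) to 1 (fully open), set as the call begins (left out, the last holds). The fingers move at their own pace and stop on an object; the grip force is fixed at half the most. Time passes only in rows, so rows that do not move let the fingers close. It gives the time, the measured TCP pose, the force and the opening at its end, in the units of the state.
- get_obs(): the state, without advancing time (a new reading comes with each control period).
- capture(name): name is "scene" or "top" or "wrist"; returns a dict with "image" (384x512x3 uint8, red, green, blue), "K" (3x3 intrinsics, pixels), "position" and "attitude" of the camera in the world; the wrist camera has in their place "mount" (4x4, takes a point from camera to tool coordinates, whose origin is the TCP and whose axes are the tool frame's). Camera axes: x right, y down, z forward; pixel columns grow to the right and rows downward; lengths in mm; the calibration is good to about 2 mm. A picture is of the moment at which its call begins: read the wrist's pose just before it. There is no depth.
- close_job(): hands the job in, once; it reports no verdict.
The state is a dict: "time": time; "joint_positions": joint angles; "dq": joint speeds; "tau": joint torques, N m; "tool_pos": TCP position; "tcp_rot": TCP orientation; "contact_force": force on the tool from outside, world axes, zero at the start; "moment": the same for the moment, N m; "grip_width": finger opening in mm.
Only numpy, scipy, OpenCV 4.12 (cv2) and the standard library are available. Lean on these libraries where they do the work, as an engineer would, in place of code of your own. Each camera call takes 0.05 s, during which the arm holds its last target. There are 200 camera calls.

## Working session

There is one attempt and no reset: what is moved stays moved. The work goes in short steps, Python scripts to look and compute and a tool call to move; the robot and the scene stay as the last step left them, time stands still between calls to the robot, and variables do not carry over. Pictures are saved under pics/ and viewed, about 8 in all and at most 12, crops included, and the job is handed in when it is done.

Besides the shell and the picture viewer there is one more tool, called after "Emit:" by a JSON object that holds its "name" and its "arguments". send_rows: Moves the arm, as the interface text tells. Its arguments: {"type":"object","properties":{"moves":{"type":"array","items":{"type":"array","items":{"type":"number"}}},"hand":{"type":"number"}},"required":["moves"]}

```bash
mkdir -p pics
cat > h.py <<'E'
import numpy as np, cv2, pickle
from plant import get_obs, capture
from scipy.spatial.transform import Rotation as R
def snap(n,f):
    o=get_obs(); c=capture(n); c['obs']=o
    cv2.imwrite(f'pics/{f}.png',c['image'][:,:,::-1]); pickle.dump(c,open(f'pics/{f}.pkl','wb')); return c
E
python3 - <<'E'
from h import *
o=get_obs(); print(o)
for n in('scene','top'):
    c=snap(n,n+'0'); print(n,c['K'],c['position'],c['attitude'])
a=[cv2.imread(f'pics/{n}0.png') for n in('scene','top')]
E
```

```text
{'time': 0.0, 'joint_positions': array([-1.37101854e+00,  3.42694743e-01,  1.52506270e+00, -2.44196343e-06,
        1.27539837e+00, -1.46025009e-01]), 'dq': array([ 8.34239599e-05,  7.75747951e-04,  1.91287919e-04, -4.52667873e-04,
       -6.44125851e-04, -5.67468525e-04]), 'tau': array([-2.46486015e-03, -4.31256795e+01, -2.44222176e+01,  7.16584828e-02,
        5.60771464e-02, -1.44944620e-04]), 'tool_pos': array([ 177.87164795, -493.49400887,  226.04354939]), 'tcp_rot': array([-1.71532751,  1.56923317,  1.77206865]), 'contact_force': array([ 0.5258207 ,  0.27495198, -0.52433002]), 'moment': array([-0.01182975,  0.02430806, -0.05246127]), 'grip_width': 91.78235085709431}
scene [[408.05108748   0.         251.25941516]
 [  0.         408.05108748 190.20352012]
 [  0.           0.           1.        ]] [1177.98263611  574.43635787 1212.60190997] [-2.50840383  0.01839085  2.33906867]
top [[406.24252223   0.         256.62085582]
 [  0.         406.24252223 197.67000732]
 [  0.           0.           1.        ]] [ 469.73744564  -12.53517186 1424.88704436] [-3.04466686 -0.00963262 -1.56291467]
```

View pics/scene0.png

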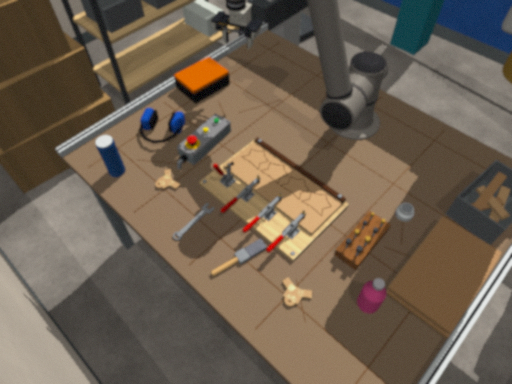

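View pics/top0.png

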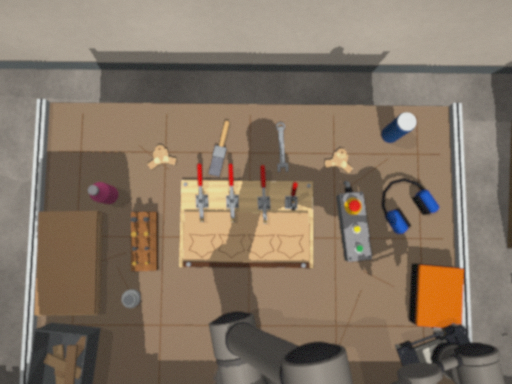

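The top view shows the station on the right (yellow button at about (357,229)). The open clamp is probably the rightmost, with a foreshortened red handle near (294,186). I'll enlarge both.

Run:
```python
import cv2,numpy as np
a=cv2.imread('pics/top0.png')[165:270,270:380]; b=cv2.imread('pics/scene0.png')[105:215,170:280]
f=lambda i:cv2.resize(i,(400,400*i.shape[0]//i.shape[1]),interpolation=cv2.INTER_CUBIC)
A,B=f(a),f(b);h=max(len(A),len(B))
o=np.zeros((h,800,3),np.uint8);o[:len(A),:400]=A;o[:len(B),400:]=B
cv2.imwrite('pics/crop0.png',o)
```

```text
(no output)
```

View pics/crop0.png

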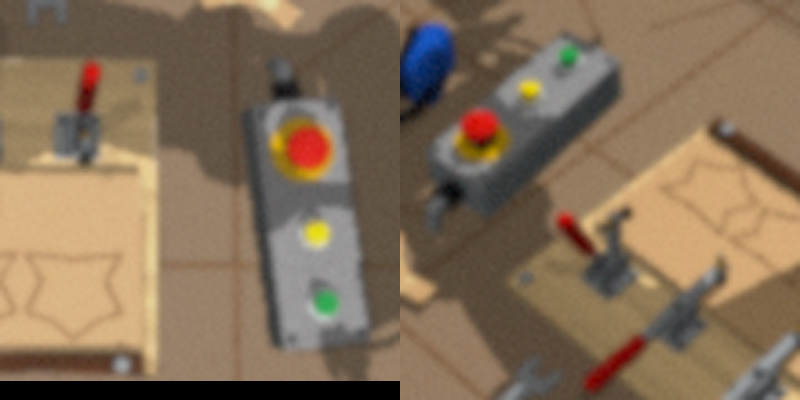

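Crop: the rightmost clamp is open. Handle end is at top (295.3,184.8) and scene (215.7,165.8); yellow button is at top (357.2,229.4) and scene (205.7,129.7).

```bash
cat >> h.py <<'E'
def ray(c,px,T=None):
    d=np.linalg.inv(c['K'])@[*px,1.]
    if 'mount' in c:
        o=c['obs']; Rt=R.from_euler('xyz',o['tcp_rot']).as_matrix(); M=c['mount']
        return o['tool_pos']+Rt@M[:3,3], Rt@M[:3,:3]@d
    return np.array(c['position']), R.from_euler('xyz',c['attitude']).as_matrix()@d
def atz(c,px,z): p,d=ray(c,px); return p+d*(z-p[2])/d[2]
def tri(rs):
    A=0;b=0
    for p,d in rs:
        d=d/np.linalg.norm(d);P=np.eye(3)-np.outer(d,d);A=A+P;b=b+P@p
    x=np.linalg.solve(A,b); return x,[np.linalg.norm((np.eye(3)-np.outer(d,d)/(d@d))@(x-p)) for p,d in rs]
def load(f): return pickle.load(open(f'pics/{f}.pkl','rb'))
E
python3 - <<'E'
from h import *
t,s=load('top0'),load('scene0')
print('yel',tri([ray(t,(357.2,229.4)),ray(s,(205.7,129.7))]),atz(t,(357.2,229.4),74),atz(s,(205.7,129.7),74))
print('han',tri([ray(t,(295.3,184.8)),ray(s,(215.7,165.8))]),atz(t,(295.3,184.8),155))
for n,p,z in(('green',(270+325/3.636,165+302/3.636),72),('red',(270+309/3.636,165+147/3.636),89)): print(n,atz(t,p,z))
o=get_obs();print(R.from_euler('xyz',o['tcp_rot']).as_matrix())
E
```

```text
yel (array([ 498.00518383, -361.45761158,   65.41274112]), [np.float64(0.5311704686892771), np.float64(0.5311704686891493)]) [ 498.17679249 -359.66333138   74.        ] [ 502.81017379 -353.98383507   74.        ]
han (array([ 636.21514555, -146.1338997 ,  142.84914482]), [np.float64(0.7753462628161673), np.float64(0.7753462628161945)]) [ 635.1579961  -145.44624894  155.        ]
green [ 436.60577299 -366.43778183   72.        ]
red [ 576.82823197 -349.73923288   89.        ]
[[-2.65226837e-04  3.38964846e-01 -9.40799002e-01]
 [ 1.32048450e-03 -9.40798096e-01 -3.38964892e-01]
 [-9.99999093e-01 -1.33221308e-03 -1.98072921e-04]]
```

Emit:
{"name": "send_rows", "arguments": {"hand": 0, "moves": [[8,-3,-50,0],[8,-3,-50,0],[8,-3,-50,0],[8,-3,-50,0],[8,-3,-50,0],[8,-2,-50,0],[8,-1,-49,0],[0,0,0,0]]}}

```text
time: 1.1
tool_pos: [502.4, -356.4, 169.1]
tcp_rot: [-1.35, 1.569, 2.142]
contact_force: [-1.3, -0.4, -0.3]
grip_width: 16.5
```

Run:
```python
from h import *
w=snap('wrist','w1'); o=w['obs']; print(o['time'],o['tool_pos'],o['tcp_rot'],o['grip_width']); print(w['mount'],w['K'])
Rt=R.from_euler('xyz',o['tcp_rot']).as_matrix(); print(Rt)
cv2.imwrite('pics/w1b.png',cv2.resize(cv2.imread('pics/w1.png'),(800,600),interpolation=cv2.INTER_CUBIC))
```

```text
1.1 [ 502.35696443 -356.40956032  169.05193052] [-1.34986932  1.56861984  2.14168162] 16.50783036398382
[[-4.39141681e-04 -2.65556474e-01  9.64095206e-01 -1.58227746e+02]
 [ 9.99999904e-01 -1.25915817e-04  4.20813085e-04 -1.83787544e+00]
 [ 9.64519607e-06  9.64095298e-01  2.65556504e-01 -6.98248370e+01]
 [ 0.00000000e+00  0.00000000e+00  0.00000000e+00  1.00000000e+00]] [[341.72143631   0.         253.27230721]
 [  0.         341.72143631 191.50865703]
 [  0.           0.           1.        ]]
[[-1.17612235e-03  3.42857371e-01 -9.39386736e-01]
 [ 1.83134366e-03 -9.39385072e-01 -3.42859057e-01]
 [-9.99997631e-01 -2.12358414e-03  4.76942106e-04]]
```

View pics/w1b.png

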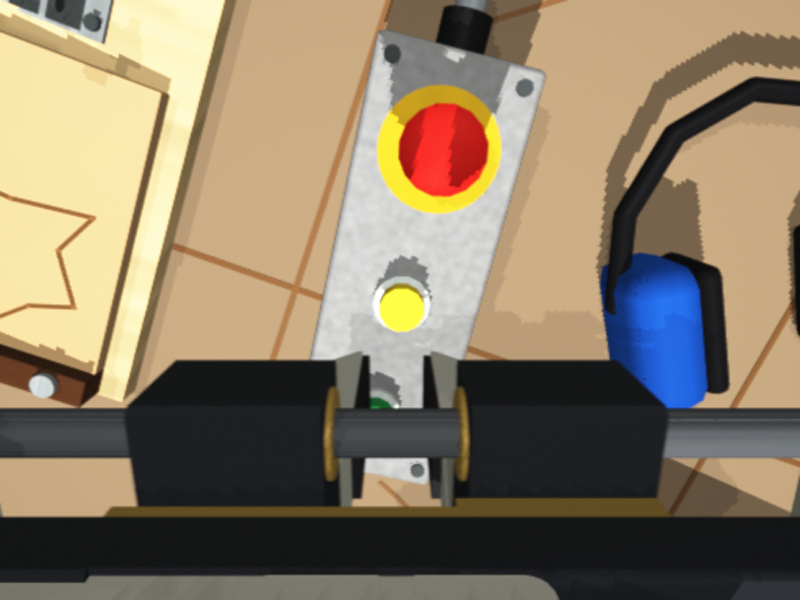

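Wrist view: yellow cap centre is at (402,309) in the 800x600 view, which is (257.3,197.8) in the raw image. The fingers are still closing.

Run:
```python
from h import *
w=load('w1'); o=w['obs']; y=atz(w,(402*.64,309*.64),74); print(y)
t=load('top0');print(tri([ray(w,(257.3,197.8)),ray(t,(357.2,229.4))]))
Rt=R.from_euler('xyz',o['tcp_rot']).as_matrix(); print(Rt.T@(y-o['tool_pos']))
```

```text
[ 498.06406453 -359.21919076   74.        ]
(array([ 498.22251186, -359.27793383,   74.94332283]), [np.float64(0.15354597508090723), np.float64(0.15354597508095144)])
[95.05160897  1.36932329  4.9506662 ]
```

Emit:
{"name": "send_rows", "arguments": {"hand": 0, "moves": [[30,1,5,0],[30,0.4,0,0],[20,0,0,0],[8,0,0,0],[0,0,0,0],[0,0,0,0]]}}

```text
time: 1.9
tool_pos: [496.2, -362.4, 83.9]
tcp_rot: [1.986, 1.569, -0.81]
contact_force: [0.6, 0.0, 0.7]
grip_width: 0.3
```

Emit:
{"name": "send_rows", "arguments": {"moves": [[5,-2.3,-2.8,0],[5,0,0,0],[3,0,0,0],[2,0,0,0],[0,0,0,0]]}}

```text
time: 2.52
tool_pos: [498.2, -358.4, 68.3]
tcp_rot: [2.654, 1.57, -0.142]
contact_force: [0.7, 1.4, 5.7]
grip_width: 0.3
```

Emit:
{"name": "send_rows", "arguments": {"moves": [[1,0,0,0],[1,0,0,0],[0,0,0,0],[0,0,0,0]]}}

```text
time: 3.02
tool_pos: [498.3, -358.5, 68.0]
tcp_rot: [2.255, 1.569, -0.54]
contact_force: [-2.5, 5.0, 15.5]
grip_width: 0.6
```

Bottomed out at 15 N with the cap 6 mm down. Releasing and lifting, then over to the clamp, staying high.

Emit:
{"name": "send_rows", "arguments": {"moves": [[-10,0,0,0],[-32,0,0,0],[-42,0,0,0],[-44,0,0,0],[-42,0,0,0],[-5,0,0,0]]}}

```text
time: 3.78
tool_pos: [498.6, -359.7, 244.1]
tcp_rot: [1.969, 1.565, -0.827]
contact_force: [-0.4, -0.3, 0.2]
grip_width: 0.1
```

Emit:
{"name": "send_rows", "arguments": {"moves": [[0,-25,-33,0],[0,-25,-33,0],[0,-25,-34,0],[0,-25,-34,0],[0,-26,-34,0],[0,-26,-34,0],[0,0,0,0],[0,0,0,0]]}}

```text
time: 4.78
tool_pos: [635.7, -147.5, 239.5]
tcp_rot: [-0.339, 1.568, -3.135]
contact_force: [0.0, 0.3, -0.7]
grip_width: 0.5
```

Run:
```python
from h import *
w=snap('wrist','w2'); o=w['obs']; print(o['time'],o['tool_pos'],o['tcp_rot'],o['contact_force'])
cv2.imwrite('pics/w2b.png',cv2.resize(cv2.imread('pics/w2.png'),(800,600),interpolation=cv2.INTER_CUBIC))
```

```text
4.775 [ 635.72098336 -147.50984911  239.45302784] [-0.33915711  1.56846136 -3.13483272] [ 0.02140827  0.25478289 -0.66415535]
```

View pics/w2b.png

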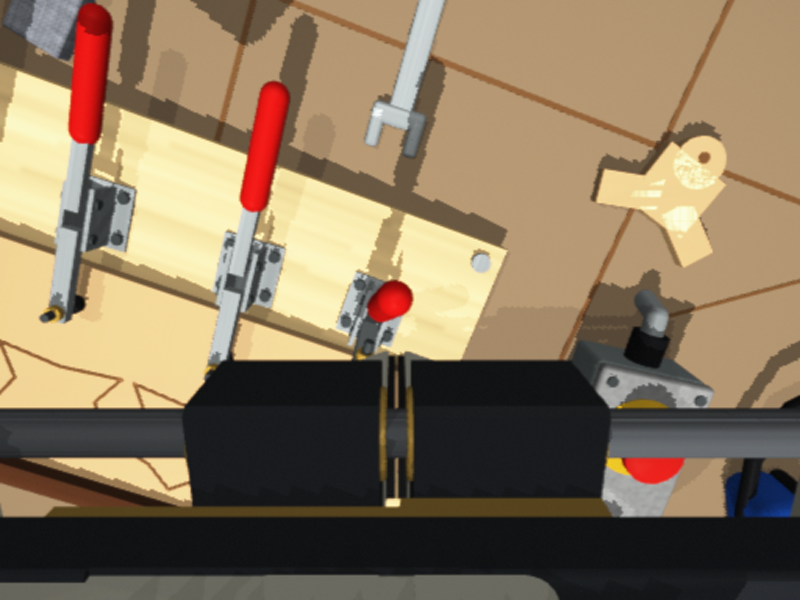

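Wrist view: the open clamp's red end is at about (396,298) in the view, (253.4,190.7) raw. It sits just ahead of the fingertips.

Run:
```python
from h import *
w=load('w2'); o=w['obs']; t=load('top0');s=load('scene0');r=[ray(w,(253.4,190.7)),ray(t,(295.3,184.8)),ray(s,(215.7,165.8))]
print(tri(r),tri(r[::2]),tri(r[:2]))
for z in(145,155,165):print(atz(w,(253.4,190.7),z))
Rt=R.from_euler('xyz',o['tcp_rot']).as_matrix(); print(Rt.T@(tri(r)[0]-o['tool_pos']),Rt)
```

```text
(array([ 635.9415395 , -145.97351569,  143.24692161]), [np.float64(0.6294470603051316), np.float64(1.0120651030969352), np.float64(0.6478432985892084)]) (array([ 635.13557642, -146.04244851,  141.94469129]), [np.float64(0.17556176444447358), np.float64(0.17556176444425567)]) (array([ 636.22293128, -145.90722823,  146.87171205]), [np.float64(0.38780389463130666), np.float64(0.3878038946313433)])
[ 635.75951836 -145.69269203  145.        ]
[ 638.34896208 -144.75888296  155.        ]
[ 640.93840581 -143.82507389  165.        ]
[96.20530473 -1.29581172 -0.94024118] [[-2.33491482e-03  3.39058641e-01 -9.40762343e-01]
 [-1.57841199e-05 -9.40764920e-01 -3.39059531e-01]
 [-9.99997274e-01 -7.76826019e-04  2.20195770e-03]]
```

Emit:
{"name": "send_rows", "arguments": {"moves": [[20,-1.5,-1.6,0],[20,0,0,0],[15,0,0,0],[6,0,0,0],[0,0,0,0],[0,0,0,0],[0,0,0,0],[0,0,0,0]]}}

```text
time: 5.82
tool_pos: [637.5, -145.2, 180.1]
tcp_rot: [2.355, 1.57, -0.441]
contact_force: [0.6, -0.1, -0.1]
grip_width: 0.5
```

Emit:
{"name": "send_rows", "arguments": {"moves": [[0,0,0,0],[0,0,0,0],[0,0,0,0],[0,0,0,0],[0,0,0,0],[0,0,0,0],[0,0,0,0],[0,0,0,0]]}}

```text
time: 6.82
tool_pos: [637.4, -145.2, 179.7]
tcp_rot: [1.598, 1.571, -1.198]
contact_force: [-0.4, -0.3, 0.2]
grip_width: 0.4
```

Emit:
{"name": "send_rows", "arguments": {"moves": [[0,0,0,0],[0,0,0,0],[0,0,0,0],[0,0,0,0],[0,0,0,0],[0,0,0,0],[0,0,0,0],[0,0,0,0]]}}

```text
time: 7.82
tool_pos: [637.4, -145.2, 179.7]
tcp_rot: [1.262, 1.571, -1.533]
contact_force: [0.8, -0.2, 0.3]
grip_width: 0.4
```

Run:
```python
from h import *
w=snap('wrist','w3');s=snap('scene','s3'); o=w['obs']; print(o['time'],o['tool_pos'],o['contact_force'])
f=lambda i:cv2.resize(i,(400,400),interpolation=cv2.INTER_CUBIC)
cv2.imwrite('pics/m3.png',np.hstack([f(cv2.imread('pics/w3.png')[100:290,160:350]),f(cv2.imread('pics/s3.png')[95:215,165:285])]))
```

```text
7.825 [ 637.35682398 -145.17953956  179.72508417] [ 0.84419639 -0.1587805   0.31398351]
```

View pics/m3.png

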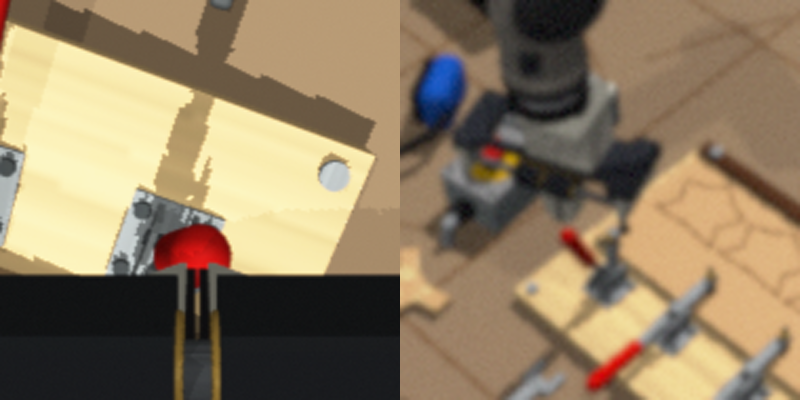

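The fingertips stand right over the red handle end with a visible gap, and the handle's centre is where I predicted (crop (195,252)). I'll hold another second, then hand in.

Emit:
{"name": "send_rows", "arguments": {"moves": [[0,0,0,0],[0,0,0,0],[0,0,0,0],[0,0,0,0],[0,0,0,0],[0,0,0,0],[0,0,0,0],[0,0,0,0]]}}

```text
time: 8.93
tool_pos: [637.4, -145.2, 179.7]
tcp_rot: [1.895, 1.571, -0.901]
contact_force: [0.1, -0.0, -0.2]
grip_width: 0.5
```

```bash
python3 -c "
from plant import *
o=get_obs();print(o['time'],o['tool_pos'],o['contact_force']);print(close_job())"
```

```text
8.925 [ 637.37789097 -145.18441259  179.74361293] [ 0.09143825 -0.03582152 -0.19054611]
the job is handed in; nothing more can be done
None
```

I pressed the yellow feed-hold button with the shut fingertips until it bottomed out, released it, and then pointed at the open clamp. The open clamp is the rightmost of the row. The job was handed in at 8.9 s, and it reports no verdict.

- **Button:** it went about 6 mm down, with 15 N at the stop. I did not look closely at it afterwards to see that it was back up; the tool rose clear of it.
- **Pointing:** I held for about 3 s before handing in. The fingertips were at about (637, -145, 180) mm, roughly 30 mm above the handle end. The contact force was about 0, and the last pictures showed a clear gap with the handle undisturbed.
- **Disagreement:** the camera estimates of the handle end's height were 142–147 mm, slightly below the stated 150–165 mm. The pointing height I chose fits both.

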